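# Find the flush catch and pop the battery door of a rack controller

### The job

Somewhere along the bare grey panel of the rack controller lies a hidden catch: a same-coloured push plate, slightly sunk in the panel. Feel along the panel with the fingertips until you find it, press it fully in so that the battery door beside it pops up, and take the hand away. Leave the door itself untouched, and do not move or pick up the things lying around.

Things in the scene. Friction and masses are not known exactly. Their poses are not given: they have to be found in the camera images.
- case: Controller case bolted to the bench, 200 mm (x) by 420 mm (y). Origin: centre of underside, z up, +x from panel towards door. Its end parts (beyond 82 mm from the middle in y) are raised black housings 64 mm high (dark display, vents: nothing moves). Between them lie the bare grey panel (-x side, edged by thin aluminium lips) and the black battery door (+x side), tops 60 mm above the bench.
- panel_mid (a point): Middle of the visible bare panel, on its surface (case x -55 mm, y 0, 60 mm above the bench). The panel is rigid, 72 mm wide (case x) by 164 mm (case y). The catch's recess, 48 (case x) by 56 mm (case y), is centred on the panel's long middle line, anywhere within 50 mm either way along case y of this point: not reported, new each time.
- catch (a joint): Travel of the catch, a same-coloured flat plate filling the recess: at 0 its face is 2 mm below the panel's surface, at 0.008 m (fully in) 10 mm below. A fingertip wholly inside the recess thus goes 2 mm deeper than elsewhere, then meets a plate that yields straight down at 5 to 7 N, has no spring and stays where left.
- door: Battery door: black plate 99 mm (x) by 160 mm (y), 6 mm thick. Origin: on its hinge, the far edge, at its top, 145 mm to case +x of the panel's middle line. Shut, it lies flush; its near edge is 45 mm from the panel's middle line. As the catch goes in this edge pops up, to 0.24 rad (24 mm) when fully in, and stays.
- battery: Bystander: loose grey battery pack, 45 x 75 x 28 mm, lying on the bench in front of the case. Origin: centre of underside.
- fitting: Bystander: loose turned steel pipe fitting, 36 mm across, 55 mm tall, standing in front of the case. Origin: centre of underside.
- bin: Bystander: loose empty dark blue bin 160 x 110 x 75 mm, beside the case's +y end. Origin: centre of underside.
- driver: Bystander: loose screwdriver lying on the bench beside the case's -y end.

How it is judged:
On the way:
1. the fingers press the catch in (travel over 6.5 mm) (value of joint catch above 0.0065 m and contact force between the fingers and anything else above 0.5 N), for 0.1 s.
At the end, for the whole second after the job is handed in: The catch stays pressed in (travel over 6 mm of 8), the battery door stands popped up at rest (over 0.16 rad), and each bystander lies within 20 mm of where it was (value of joint catch above 0.006 m and angle between door's own z axis and vertical above 0.16 rad and angular speed of door below 0.05 rad/s and not (distance of battery from where it was at the start of the episode above 0.02 m) and not (distance of fitting from where it was at the start of the episode above 0.02 m) and not (distance of bin from where it was at the start of the episode above 0.02 m) and not (distance of driver from where it was at the start of the episode above 0.02 m)); the robot touches nothing.
It fails at once if the robot touches the battery door with more than 1 N (contact force between any of the fingers, the arm and door above 1 N).
It fails at once if a bystander is moved, lifted or carried by more than 20 mm (distance of any of battery, fitting, bin, driver from where it was at the start of the episode above 0.02 m).
It also fails if it takes over 42 s, if anything falls off the work surface, if the arm or the gripper's body presses on something with over 40 N, if the wrist force passes 120 N, or if a joint passes its speed limit or range.

### The arm

A 6-joint arm with a two-finger parallel gripper is mounted at the origin on the work surface. World frame = base frame: x ahead of the robot, y to its left, z up, the work surface at z = 0. Lengths are in m, angles in rad, forces in N, time in s.
With the tool pointing down it reaches from about 0.4 to 0.825 m from the base axis. Payload 7 kg.
Tool frame: the origin (TCP) lies on the mounting face of the last link; the fingertips stand arm.tcp_to_tips ahead of it and the grasp point (between the pads) lies 159 mm ahead of it (arm.tcp_to_tips is the distance from the TCP to the fingertips, in m); z points along the fingers, y is the direction in which the jaws open and shut (so a half turn about z gives the same grasp; the last joint's range is limited). The gripper opens to 88 mm and grips with 3 to 60 N. Pads are 19 mm wide; open, the fingers measure 130 mm over their backs; the gripper's body (78 mm by 193 mm) begins 47 mm behind the grasp point.
Start: joints at [-0.974, 0.359, 0.012, 0, -1.224, -0.288], TCP at [0.205, -0.643, 0.405] pointing down, gripper open.
Joint ranges: [-3.07, 3.07], [-1.43, 2.12], [-1.02, 1.25], [-3.03, 1.67], [-3.05, -0], [-3.03, 3.03]. Speed limits (rad/s): [2.39, 2.39, 3.01, 3.14, 3.14, 3.14].

### API

Orientations are given as [roll, pitch, yaw] about the fixed x, y, z axes, in that order (R = Rz(yaw) Ry(pitch) Rx(roll)).
In Python, from station import arm, cams, job_done, finder gives the robot as it stands.
- The arm moves only by the tool play_rows, never from a script. Its argument "targets" is a list that holds one entry, the list of rows, each a list of 4 numbers: the shift along the tool's x, y, z in m, then the turn about the tool's z in degrees. A call has 1 to 5 rows; each row is the pose to reach, as a shift and turn from the pose commanded when the call began, along the tool's axes at that moment; what a row does not reach only later rows make up. A row lasts 1/8 s, in which the tool goes at most 62.5 mm and 10.7 degrees, less where a joint would pass 70% of its speed; a pose out of reach is approached as far as the arm can. A call with a gripper value outside its range is refused whole. "grip" is the closure in counts, from 0 (fully open) to 255 (shut), set as the call begins (left out, the last holds). The fingers move at their own pace and stop on an object; "newtons" is the grip in N (left out, the last holds). Time passes only in rows, so rows that repeat a pose let the fingers close. It gives the time, the measured TCP pose, the force and the opening at its end, in the units of the state.
- arm.get_state(): the state, without advancing time (a new reading comes with each control period).
- cams.grab_frame(name): name is "side" or "top"; returns (picture, depth): 384x512x3 uint8, red, green, blue; 384x512 float32, m along the optical axis (not along the pixel's ray), 0 where there is no reading.
- cams.camera_params(name): a dict with "intrinsics" (3x3 intrinsics, pixels), "position" and "attitude" of the camera in the world. Camera axes: x right, y down, z forward; pixel columns grow to the right and rows downward; lengths in m; the calibration is good to about 2 mm. A picture is of the moment at which its call begins. camera_params takes no time and is no camera call.
- job_done(): hands the job in, once; it reports no verdict.
Trained networks look in the newest picture that a camera, given by its name, has taken for a name from the list of things; names that differ only in an ending like _2 or _b are one class to them, and where a whole thing is asked for, a point or a joint stands for the part that bears it (a point fixed in the world has none). Each returns a list of dicts, best first, with "score" (0 to 1); they miss things now and then, are a little off and sometimes report something else, mostly with a low value. They report only what shows in the picture. A call takes as long as a camera call.
- finder.find_in(camera, query): "xyz" ([x, y, z] in m, in world coordinates, good to about 4 mm: the middle of the surface that is visible of it).
- finder.masks_of(camera, query): "mask" (384x512 bool, what is visible of it).
The state is a dict: "t": time; "q": joint angles; "qd": joint speeds; "joint_efforts": joint torques, N m; "eef_pos": TCP position; "ee_rot": TCP orientation; "force": force on the tool from outside, world axes, zero at the start; "moment": the same for the moment, N m; "width": finger opening in m.
Only numpy, scipy, OpenCV 4.12 (cv2) and the standard library are available. Lean on these libraries where they do the work, as an engineer would, in place of code of your own. Each camera call takes 0.05 s, during which the arm holds its last target. There are 200 camera calls.

## Working session

There is one attempt and no reset: what is moved stays moved. The work goes in short steps, Python scripts to look and compute and a tool call to move; the robot and the scene stay as the last step left them, time stands still between calls to the robot, and variables do not carry over. Pictures are saved under pics/ and viewed, about 8 in all and at most 12, crops included, and the job is handed in when it is done.

Besides the shell and the picture viewer there is one more tool, called as a command line: name --argument value ..., lists and objects as JSON in quotes. play_rows: Moves the arm, as the interface text tells. Its arguments: {"type":"object","properties":{"targets":{"type":"array","items":{"type":"array","items":{"type":"array","items":{"type":"number"}}}},"grip":{"type":"number"},"newtons":{"type":"number"}},"required":["targets"]}

```bash
mkdir -p pics
python3 - <<'E'
from station import arm,cams,finder
import cv2,numpy as np
for n in("side","top"):
    im,d=cams.grab_frame(n); cv2.imwrite(f"pics/{n}0.png",im[:,:,::-1]); np.save(f"{n}d.npy",d)
    p=cams.camera_params(n); print(n,p)
    for q in("case","panel_mid","catch","door","battery","fitting","bin","driver"):
        print(n,q,[(np.round(r["xyz"],3).tolist(),round(r["score"],2)) for r in finder.find_in(n,q)[:2]])
print(arm.get_state(),arm.tcp_to_tips)
E
```

```text
side {'intrinsics': array([[499.84472068,   0.        , 250.27099599],
       [  0.        , 499.84472068, 186.59938973],
       [  0.        ,   0.        ,   1.        ]]), 'position': array([0.22779479, 1.09507948, 0.77963337]), 'attitude': array([-2.16353382e+00,  2.19593998e-03, -2.85543026e+00])}
side case [([0.548, -0.007, 0.062], 0.95), ([0.496, -0.123, 0.06], 0.6)]
side panel_mid [([0.544, -0.013, 0.067], 0.62)]
side catch [([0.499, -0.125, 0.061], 0.43)]
side door [([0.59, -0.097, 0.061], 0.84)]
side battery [([0.364, 0.001, 0.03], 0.94)]
side fitting [([0.434, -0.232, 0.02], 0.56)]
side bin [([0.506, 0.226, 0.041], 0.81)]
side driver [([0.493, -0.416, 0.02], 0.42)]
top {'intrinsics': array([[367.14969562,   0.        , 247.64565763],
       [  0.        , 367.14969562, 190.26494536],
       [  0.        ,   0.        ,   1.        ]]), 'position': array([0.45467501, 0.06341641, 0.9763035 ]), 'attitude': array([-3.01296141, -0.00416505, -1.56063141])}
top case [([0.561, -0.095, 0.065], 0.77)]
top panel_mid [([0.561, -0.096, 0.064], 0.61)]
top catch [([0.499, -0.126, 0.058],
[... 163 characters left out ...]
 0.008], 0.81)]
top driver [([0.526, -0.408, 0.025], 0.62)]
{'t': 0.9, 'q': array([-9.73919990e-01,  3.58530325e-01,  1.19323039e-02,  1.90423267e-05,
       -1.22413108e+00, -2.88066833e-01]), 'qd': array([0.000184  , 0.00042446, 0.00076205, 0.00111905, 0.00145478,
       0.00222205]), 'joint_efforts': array([ 1.63115415e-03, -5.82352638e+01,  2.93304062e+01,  7.00227812e+00,
        1.25713644e-02,  2.83203400e-05]), 'eef_pos': array([ 0.20509645, -0.6430574 ,  0.40472385]), 'ee_rot': array([-3.14152311e+00,  1.92785699e-06, -2.83277668e+00]), 'force': array([0.18210325, 0.17308679, 0.11846544]), 'moment': array([ 0.01722308, -0.04080243, -0.02058187]), 'width': 0.08749979504792325} 0.1781
```

Run:
```python
import cv2
a=cv2.imread("pics/top0.png");b=cv2.imread("pics/side0.png")
cv2.imwrite("pics/top1.png",cv2.resize(a,(800,600)));cv2.imwrite("pics/side1.png",cv2.resize(b,(800,600)))
```

```text
(no output)
```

View pics/top1.png

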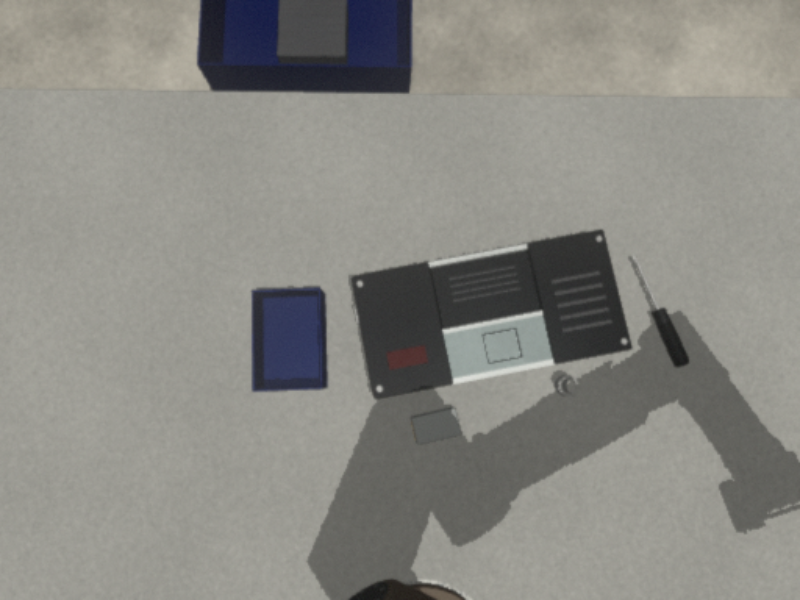

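View pics/side1.png

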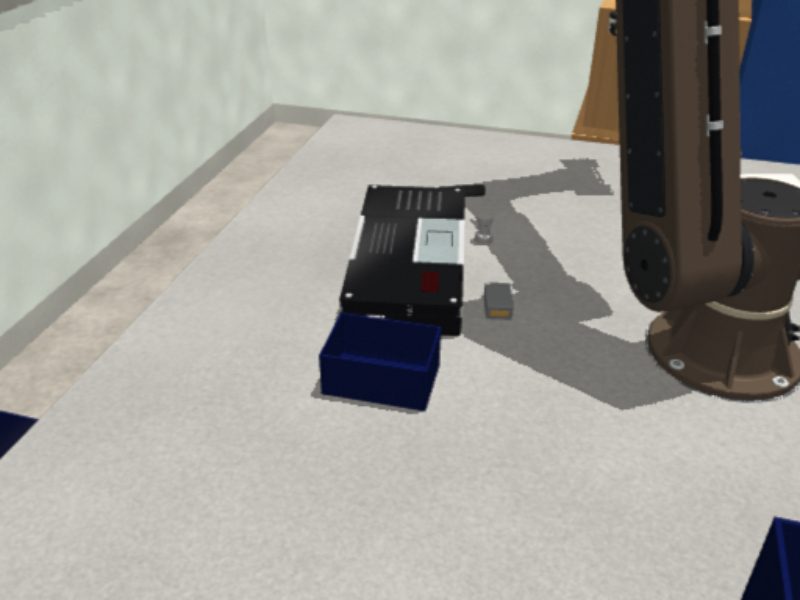

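The top view shows the grey panel around (498,347), with a faint square outline at about (502,345) on it that is probably the catch. The side view agrees, showing the same outline at (440,238). Next I work out the geometry.

```bash
cat > g.py <<'E'
from station import arm,cams
import numpy as np
from scipy.spatial.transform import Rotation as R
def ray(n,uv,z):
    p=cams.camera_params(n);A=R.from_euler('xyz',p["attitude"]).as_matrix()
    d=A@np.linalg.solve(p["intrinsics"],[*uv,1]);o=p["position"]
    return o+d*(z-o[2])/d[2]
def rel(xyz,yaw):
    s=arm.get_state();M=R.from_euler('xyz',s["ee_rot"])
    w=np.array(xyz)-[0,0,0]; 
    tips=s["eef_pos"]+M.as_matrix()[:,2]*arm.tcp_to_tips
    print("t",s["t"],"tips",tips.round(4),"rot",s["ee_rot"].round(4),"F",s["force"].round(2))
    print("shift tool",(M.inv().apply(w-tips)*1000).round(1),"yaw turn (world deg)",np.degrees(yaw-s["ee_rot"][2]).round(2))
E
python3 - <<'E'
from g import *
k=lambda L,z,n="top":np.array([ray(n,(u*.64-.18,v*.64-.18),z) for u,v in L])
C=k([(350,277),(603,231),(631,348),(376,398)],.064)
P=k([(443,328),(543,311),(553,362),(452,383)],.06)
Q=k([(483,333),(518,328),(522,358),(488,363)],.06)
S=k([(427,231),(453,231),(453,246),(427,246)],.06,"side")
print(C.round(3),P.round(3),"\n",C.mean(0),P.mean(0),Q.mean(0),S.mean(0))
e=C[0]-C[1]+C[3]-C[2]; yaw=np.arctan2(-e[0],e[1]); print("case yaw",np.degrees(yaw),np.linalg.norm(e)/2)
c,s=np.cos(yaw),np.sin(yaw);pm=C.mean(0)+np.array([c,s,0])*-.055
print("panel mid from case",pm)
for X in(Q,S): dd=X.mean(0)-pm; print("catch in case axes",dd[0]*c+dd[1]*s,-dd[0]*s+dd[1]*c)
rel([*Q.mean(0)[:2],.09],yaw)
E
```

```text
[[ 0.605  0.121  0.064]
 [ 0.686 -0.29   0.064]
 [ 0.496 -0.327  0.064]
 [ 0.414  0.077  0.064]] [[ 0.525 -0.029  0.06 ]
 [ 0.554 -0.19   0.06 ]
 [ 0.473 -0.204  0.06 ]
 [ 0.438 -0.043  0.06 ]] 
 [ 0.55031113 -0.1047881   0.064     ] [ 0.49754322 -0.11636046  0.06      ] [ 0.49821632 -0.12420099  0.06      ] [ 0.49470825 -0.12293551  0.06      ]
case yaw 11.296034981444794 0.4155424260976831
panel mid from case [ 0.49637658 -0.1155614   0.064     ]
catch in case axes 0.0001117884381927176 -0.008832580692342799
catch in case axes -0.003080443265721163 -0.006904462059254282
t 0.9 tips [ 0.2051 -0.6431  0.2266] rot [-3.1415  0.     -2.8328] F [0.18 0.17 0.12]
shift tool [-436.9  405.2  136.6] yaw turn (world deg) 173.6
```

play_rows --targets '[[[-43,40,0,1],[-87,81,0,2],[-130,121,0,3],[-174,162,0,5],[-218,202,0,6.4]]]' --grip 255 --newtons 20

```text
t: 1.52
eef_pos: [0.3591, -0.369, 0.405]
ee_rot: [-3.141, 0.001, -2.946]
force: [1.5, -1.1, -0.4]
width: 0.043
```

```bash
python3 -c "
from g import *
rel([.4975,-.1236,.1],np.radians(11.3-180))"
```

```text
t 1.525 tips [ 0.3592 -0.3691  0.2269] rot [-3.1409e+00  7.0000e-04 -2.9456e+00] F [ 1.5  -1.14 -0.37]
shift tool [-183.3  213.9  126.9] yaw turn (world deg) 0.07
```

I wrote the shifts in mm, but the tool takes metres. The per-row limit clipped the move and the direction was right, so no harm was done. From here I use metres.

play_rows --targets '[[[-0.04,0.045,0.0,0],[-0.08,0.09,0.02,0],[-0.12,0.135,0.04,0],[-0.15,0.18,0.07,0],[-0.18,0.21,0.1,0]]]'

```text
t: 2.15
eef_pos: [0.4944, -0.1275, 0.3045]
ee_rot: [-3.141, 0.002, -2.943]
force: [1.2, -0.2, -0.5]
width: 0.0007
```

```bash
python3 -c "
from g import *
rel([.4975,-.1236,.07],np.radians(11.3-180));print(arm.get_state()['width'])"
```

```text
t 2.15 tips [ 0.4947 -0.1274  0.1264] rot [-3.1415e+00  1.8000e-03 -2.9431e+00] F [ 1.2  -0.17 -0.5 ]
shift tool [-3.4  3.2 56.4] yaw turn (world deg) -0.07
0.0007266396914603656
```

play_rows --targets '[[[-0.003,0.003,0.02,0],[-0.003,0.003,0.04,0],[-0.003,0.003,0.055,0],[-0.003,0.003,0.061,0],[-0.003,0.003,0.061,0]]]'

```text
t: 2.78
eef_pos: [0.4962, -0.1263, 0.2437]
ee_rot: [-3.142, -0.0, -2.945]
force: [-0.1, -0.1, 0.6]
width: 0.0009
```

```bash
python3 -c "
from g import *
rel([.4975,-.1236,.058],np.radians(11.3-180))"
```

```text
t 2.775 tips [ 0.4962 -0.1263  0.0656] rot [-3.1415e+00 -2.0000e-04 -2.9448e+00] F [-0.12 -0.14  0.62]
shift tool [-1.8  2.4  7.6] yaw turn (world deg) 0.03
```

play_rows --targets '[[[-0.002,0.002,0.002,0],[-0.002,0.002,0.004,0],[-0.002,0.002,0.006,0],[-0.002,0.002,0.007,0],[-0.002,0.002,0.007,0]]]'

```text
t: 3.4
eef_pos: [0.4978, -0.1237, 0.2366]
ee_rot: [3.142, -0.0, -2.945]
force: [-0.2, -0.4, -0.2]
width: 0.0003
```

play_rows --targets '[[[0,0,0.001,0],[0,0,0.002,0],[0,0,0.002,0]]]'

```text
t: 3.78
eef_pos: [0.4978, -0.1237, 0.2348]
ee_rot: [-3.142, 0.0, -2.944]
force: [-0.8, 0.4, 3.5]
width: 0.0007
```

The tips are at z ≈ 0.0567, below the panel surface, with light contact. That puts them in the recess on the plate, so I press on gently.

play_rows --targets '[[[0,0,0.001,0],[0,0,0.002,0],[0,0,0.003,0],[0,0,0.004,0],[0,0,0.004,0]]]'

```text
t: 4.4
eef_pos: [0.4978, -0.1237, 0.2305]
ee_rot: [-3.142, 0.0, -2.944]
force: [-0.3, -0.9, 2.0]
width: 0.0001
```

play_rows --targets '[[[0,0,0.001,0],[0,0,0.002,0],[0,0,0.003,0],[0,0,0.0035,0],[0,0,0.0035,0]]]'

```text
t: 5.03
eef_pos: [0.4979, -0.1237, 0.2283]
ee_rot: [-3.141, 0.001, -2.944]
force: [-4.7, 1.6, 16.8]
width: 0.0007
```

The plate yielded at low force down to tips z ≈ 0.0502, then the force rose to 17 N. It has reached its stop, so I retreat straight up.

play_rows --targets '[[[0,0,-0.01,0],[0,0,-0.03,0],[0,0,-0.06,0],[0,0,-0.1,0],[0,0,-0.15,0]]]'

```text
t: 5.65
eef_pos: [0.4973, -0.1236, 0.3776]
ee_rot: [3.141, -0.002, -2.945]
force: [1.3, 0.0, -0.5]
width: 0.0004
```

play_rows --targets '[[[0.05,-0.03,0,0],[0.1,-0.07,0,0],[0.14,-0.11,0,0],[0.16,-0.16,0,0],[0.16,-0.2,0,0]]]'

```text
t: 6.28
eef_pos: [0.3786, -0.3529, 0.3776]
ee_rot: [-3.141, 0.001, -2.946]
force: [1.3, 0.7, 0.8]
width: 0.0006
```

Run:
```python
from station import arm,cams,finder
import cv2,numpy as np
a,_=cams.grab_frame("top");b,_=cams.grab_frame("side")
for n in("side","top"):
  for q in("door","battery","fitting","bin","driver"):
    print(n,q,[(np.round(r["xyz"],3).tolist(),round(r["score"],2)) for r in finder.find_in(n,q)[:1]])
w=np.hstack([cv2.resize(a[120:280,200:460],(400,246)),cv2.resize(b[90:270,190:360],(400,424))[:246]])
cv2.imwrite("pics/end.png",w[:,:,::-1]);print(arm.get_state()["force"],arm.get_state()["qd"])
```

```text
side door [([0.589, -0.086, 0.074], 0.88)]
side battery [([0.365, 0.002, 0.029], 0.63)]
side fitting [([0.587, -0.091, 0.073], 0.61)]
side bin [([0.507, 0.227, 0.044], 0.97)]
side driver []
top door [([0.592, -0.097, 0.073], 0.79)]
top battery [([0.366, -0.021, 0.027], 0.94)]
top fitting [([0.436, -0.225, 0.018], 0.6)]
top bin [([0.502, 0.224, 0.008], 0.82)]
top driver []
[ 0.79919225 -0.19665982  0.32123519] [-0.00484923  0.00143416  0.00307822  0.00017437  0.00054972  0.00224475]
```

View pics/end.png

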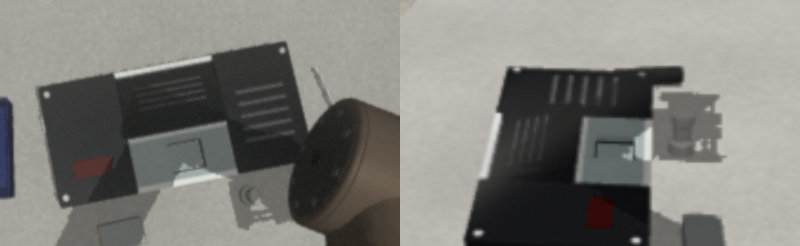

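The picture shows the recess clearly deeper, at about (185,155) in the left half and (613,150) in the right. The hand is clear of everything. The middle of the door rose about 12 mm in both views, which matches a 24 mm edge lift (0.24 rad).

```bash
python3 -c "
from station import job_done
print(job_done())"
```

```text
the job is handed in; nothing more can be done
None
```

The catch is pressed fully in, the battery door has popped up, and the job is handed in after about 7 s of the 42 s allowed. `job_done` gives no verdict.

**What I did:** The cameras showed a faint outline about 8 mm to the -y side of the panel's middle. I went straight there with closed fingers instead of feeling along the whole panel. The fingertips sank below the panel surface to z ≈ 57 mm. The plate then yielded at a few newtons down to z ≈ 50 mm, where the force rose to 17 N at the stop. I then lifted straight up and moved away from the case.

**Last checks:**
- **Door:** its middle rose about 12 mm in both views, which matches roughly 0.24 rad. I never moved the hand near it.
- **Battery and bin:** both within about 5 mm of their first readings.
- **Fitting:** the top view puts it where it was. The side view's final "fitting" reading landed on the door, so I ignored it.
- **Screwdriver:** the networks did not find it in the final pictures because the arm partly hid it. The arm never went near it.
- **My error:** I gave the first move in mm instead of metres. The per-row limit clipped it, its direction was right, and it touched nothing.

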